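# Raise the counterweighted hold-down arm of the branch cradle

## Task

Two counterweighted hold-down arms stand side by side on the woodworking bench. Lift the one that presses on the round branch in the V-shaped cradle, by the wooden peg at its end, up past its balance point so that it rests fully open by itself, and let go. Leave the branch lying in its cradle and the other arm, the one on the flat plank, down.

Things in the scene. Friction and masses are not known exactly. Their poses are not given: they have to be found in the camera images.
- cradle_arm (a joint): Angle of the steel hold-down arm over the round branch. 0: down, arm level, pointing from its hinge to the robot's side, rubber pad on the branch. Grows as the peg end rises. Balances at about 0.9 rad: below, it falls shut; beyond, it falls open slowly (damped hinge) to its stop at 1.75 rad, just past upright. Hinge axis level, 110 mm above the table. Lifting takes under 5 N at the peg.
- cradle_peg (a point): Where to grasp that arm: a round wooden peg, 18 mm diameter, 85 mm long, sideways from the arm's end, parallel to the hinge, 110 mm above the table when down, clear all round. Turns with the arm: y along the peg towards the arm's bar (10 mm thick, 24 high), whose middle is 50 mm to +y; x from peg to hinge, its axis 190 mm along +x; z up when down. The branch's near side is 64 mm along +x.
- branch_center (a point): Centre of the round bark-brown branch, 52 mm in diameter and 130 mm long, lying loose in a V-cradle of light wood under the arm, parallel to the peg (y along it), centre 59 mm above the table.
- flatbed_arm (a joint): Angle of the other, identical hold-down arm, on the same kind of base beside it, that rests on a flat plank. About 0: down. It is to stay down.

How it is judged:
At the end, for the whole second after the job is handed in: The arm over the branch rests open by itself, beyond 1.5 rad (its stop is at 1.75) and still (below 0.1 rad/s); the branch lies in its cradle within 20 mm of where it was; the other arm is down (below 0.15 rad) (value of joint cradle_arm above 1.5 rad and velocity of joint cradle_arm between -0.1 and 0.1 rad/s and value of joint flatbed_arm below 0.15 rad and distance of branch_center from where it was at the start of the episode below 0.02 m); the robot touches nothing.
It fails at once if the other hold-down arm, on the flat plank, is lifted (beyond 0.3 rad) (value of joint flatbed_arm above 0.3 rad).
It fails at once if the branch is knocked out of its cradle (moved more than 40 mm) (distance of branch_center from where it was at the start of the episode above 0.04 m).
It also fails if it takes over 38 s, if anything falls off the work surface, if the arm or the gripper's body presses on something with over 40 N, if the wrist force passes 120 N, or if a joint passes its speed limit or range.

## Robot

A 7-joint arm with a two-finger parallel gripper is mounted at the origin on the work surface. World frame = base frame: x ahead of the robot, y to its left, z up, the work surface at z = 0. Lengths are in m, angles in rad, forces in N, time in s.
With the tool pointing down it reaches from about 0.4 to 0.875 m from the base axis. Payload 19.3 kg.
Tool frame: the origin (TCP) lies between the finger pads; the fingertips stand ahead of it and the grasp point (between the pads) lies 5 mm behind it (tips_ahead is the z of the fingertips in the tool frame, in m); z points along the fingers, y is the line along which they close (so a half turn about z gives the same grasp; the last joint's range is limited). The gripper opens to 85 mm and grips with 20 to 120 N. Pads are 22 mm wide; open, the fingers measure 114 mm over their backs; the gripper's body (76 mm by 85 mm) begins 54 mm behind the grasp point. The pads swing forward as they close: fully open they stand 13 mm farther back than shut.
Start: joints at [-1.408, 0.521, -0.036, 1.599, 0.021, 1.021, -0.113], TCP at [0.144, 0.608, 0.245] pointing down, gripper open.
Joint ranges: [-2.91, 2.91], [-0.3, 2.13], [-1.5, 1.42], [0.17, 2.43], [-1.26, 4.41], [0.16, 1.93], [-2.52, 2.52]. Speed limits (rad/s): [1.89, 1.89, 2.39, 2.39, 3.01, 3.01, 3.01].

## Interface

Orientations are given as a unit quaternion [x, y, z, w].
In Python, from cell import * gives the robot as it stands.
- The arm moves only by the tool send_rows, never from a script. Its argument "rows" is a list of rows, each a list of 2 entries, a list of its own where there are three numbers: the shift along the tool's x, y, z in cm, then the turn about the tool's z in rad. A call has exactly 5 rows; each row shifts and turns the commanded pose from where the row before left it, along the tool's axes as they then stand; what a row does not reach is not made up. A row lasts 1/8 s, in which the tool goes at most 62.5 mm and 10.7 degrees, less where a joint would pass 70% of its speed; a pose out of reach is approached as far as the arm can. A call with a gripper value outside its range is refused whole. "grip" is the finger opening in cm, from 0 to 8.54, set as the call begins (left out, the last holds). The fingers move at their own pace and stop on an object; the grip force is fixed at half the most. Time passes only in rows, so rows that do not move let the fingers close, or fill a call up. It gives the time, the measured TCP pose, the force, the opening and the grip force at its end, in the units of the state.
- sense(): the state, without advancing time (a new reading comes with each control period).
- get_image(name): name is "scene" or "top"; returns the picture (384x512x3 uint8, red, green, blue); there is no depth.
- camera_params(name): a dict with "K" (3x3 intrinsics, pixels), "position" and "attitude" of the camera in the world. Camera axes: x right, y down, z forward; pixel columns grow to the right and rows downward; lengths in m; the calibration is good to about 2 mm. A picture is of the moment at which its call begins. camera_params takes no time and is no camera call.
- close_job(): hands the job in; it is judged then, once.
Trained networks look in the newest picture that a camera, given by its name, has taken for a name from the list of things; names that differ only in an ending like _2 or _b are one class to them, and where a whole thing is asked for, a point or a joint stands for the part that bears it (a point fixed in the world has none). Each returns a list of dicts, best first, with "confidence" (0 to 1); they miss things now and then, are a little off and sometimes report something else, mostly with a low value. They report only what shows in the picture. A call takes as long as a camera call.
- find_in(thing, camera): "extent" ([left, top, right, bottom] in pixels, round what is visible of it).
- tip_of(thing, camera): "position" ([column, row] in pixels: a listed point, or the origin of a listed thing).
The state is a dict: "time_s": time; "qpos": joint angles; "joint_vel": joint speeds; "tau": joint torques, N m; "tool_pos": TCP position; "orientation": TCP orientation; "ft_force": force on the tool from outside, world axes, zero at the start; "ft_torque": the same for the moment, N m; "grip_width": opening from 0.0 (shut) to 1.0 (fully open); "gripper_force": force on a finger pad.
Only numpy, scipy, OpenCV 4.12 (cv2) and the standard library are available. Lean on these libraries where they do the work, as an engineer would, in place of code of your own. Each camera call takes 0.05 s, during which the arm holds its last target. There are 200 camera calls.

## Working session

There is one attempt and no reset: what is moved stays moved. The work goes in short steps, Python scripts to look and compute and a tool call to move; the robot and the scene stay as the last step left them, time stands still between calls to the robot, and variables do not carry over. Pictures are saved under pics/ and viewed, at most 10 in all, crops included, and the job is handed in when it is done.

Besides the shell and the picture viewer there is one more tool, called in YAML: its name, and indented under it one key for each argument. send_rows: Moves the arm, as the interface text tells. Its arguments: {"type":"object","properties":{"rows":{"type":"array"},"grip":{"type":"number"}},"required":["rows"]}

```bash
mkdir -p pics
python3 - <<'E'
from cell import *
import cv2
s=sense();print(s['time_s'],s['tool_pos'],s['orientation'],s['qpos'])
ims=[]
for n in ['scene','top']:
    im=get_image(n);cv2.imwrite(f'pics/{n}0.png',im[:,:,::-1])
    p=camera_params(n);print(n,p)
    for t in ['cradle_peg','branch_center']:
        print(t,tip_of(t,n)[:3])
    print(find_in('cradle_arm',n)[:3],find_in('flatbed_arm',n)[:3])
E
```

```text
0.0 [0.14414562 0.60781802 0.24474327] [ 1.16125198e-01  9.93234426e-01 -5.59743984e-04 -6.19755153e-06] [-1.40823021  0.52198445 -0.03631553  1.60001086  0.02123692  1.02110256
 -0.11280858]
scene {'K': array([[415.12708861,   0.        , 258.362436  ],
       [  0.        , 415.12708861, 193.23343173],
       [  0.        ,   0.        ,   1.        ]]), 'position': array([ 1.1429682 , -0.27935128,  0.63319288]), 'attitude': array([ 0.74101657,  0.51382894, -0.25025785, -0.35248443])}
cradle_peg [{'position': [193.0, 178.0], 'confidence': 0.67}]
branch_center [{'position': [214.0, 222.7], 'confidence': 0.88}]
[{'extent': [175.2, 173.5, 223.6, 261.8], 'confidence': 0.8}] [{'extent': [334.9, 139.8, 429.6, 208.4], 'confidence': 0.87}]
top {'K': array([[384.94899853,   0.        , 257.79215914],
       [  0.        , 384.94899853, 192.64125012],
       [  0.        ,   0.        ,   1.        ]]), 'position': array([ 0.42316582, -0.03418775,  0.89566103]), 'attitude': array([-0.69830395,  0.71202441, -0.06256895,  0.03844418])}
cradle_peg [{'position': [307.1, 238.0], 'confidence': 0.71}]
branch_center [{'position': [297.5, 195.1], 'confidence': 0.65}, {'position': [310.4, 239.9], 'confidence': 0.49}]
[{'extent': [283.6, 112.2, 329.7, 245.8], 'confidence': 0.83}] [{'extent': [95.3, 111.0, 144.9, 247.5], 'confidence': 0.93}]
```

View pics/scene0.png

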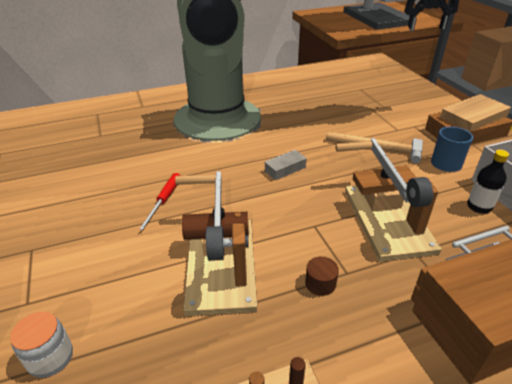

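View pics/top0.png

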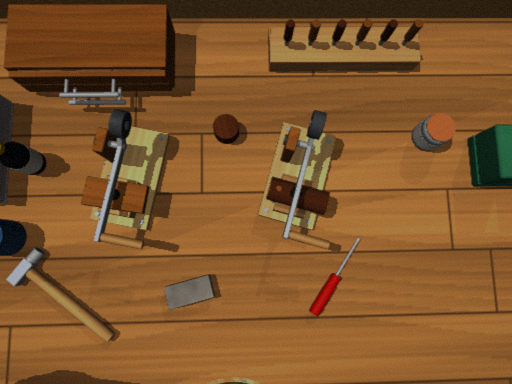

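```bash
cat > h.py <<'E'
from cell import *
import numpy as np, cv2
from scipy.spatial.transform import Rotation as R
def ray(px,cam):
    p=camera_params(cam); d=R.from_quat(p['attitude']).as_matrix()@np.linalg.inv(p['K'])@[px[0],px[1],1]
    return np.array(p['position']),d
def at_z(px,cam,z):
    o,d=ray(px,cam); return o+d*(z-o[2])/d[2]
def to_tool(target,s=None):
    s=s or sense(); return R.from_quat(s['orientation']).inv().apply(np.array(target)-s['tool_pos'])*100
E
python3 - <<'E'
from h import *
for n,px in dict(end_bar=(288,235),end_free=(329,244),net=(307.1,238)).items(): print(n,at_z(px,'top',.11))
print('net scene',at_z((193,178),'scene',.11))
print('barfar',at_z((311,146),'top',.11),at_z((312,142),'top',.11)); print('branch',at_z((297.5,195.1),'top',.059),at_z((214,222.7),'scene',.059))
m=R.from_quat(sense()['orientation']).as_matrix(); print(m)
im=get_image('top')[200:270,260:360,::-1]; a=cv2.resize(im,None,fx=6,fy=6,interpolation=cv2.INTER_CUBIC)
cv2.imwrite('pics/crop1.png',a)
E
```

```text
end_bar [ 0.44787704 -0.1219432   0.11      ]
end_free [ 0.42792411 -0.20507383  0.11      ]
net [ 0.44099382 -0.16076401  0.11      ]
net scene [ 0.43296994 -0.16902804  0.11      ]
barfar [ 0.63352688 -0.1767768   0.11      ] [ 0.64218722 -0.17926285  0.11      ]
branch [ 0.53641174 -0.15151265  0.059     ] [ 0.52829927 -0.15355692  0.059     ]
[[-9.73019826e-01  2.30721515e-01 -2.18042231e-05]
 [ 2.30721516e-01  9.73019822e-01 -8.61369209e-05]
 [ 1.34230037e-06 -8.88436352e-05 -9.99999996e-01]]
```

View pics/crop1.png

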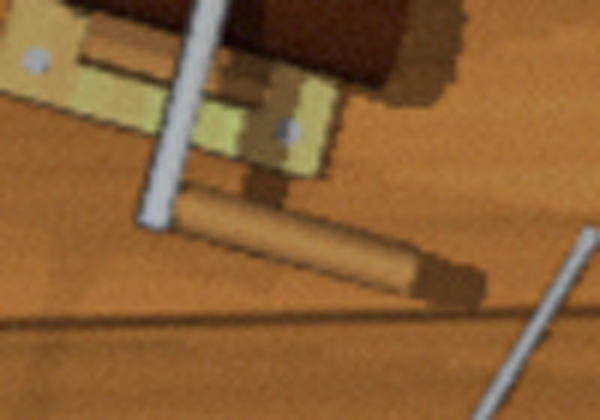

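```bash
cat >> h.py <<'E'
def sim(rows,s=None):
    s=s or sense(); p=np.array(s['tool_pos']); r=R.from_quat(s['orientation'])
    for d,t in rows: p=p+r.apply(np.array(d)/100); r=r*R.from_rotvec([0,0,t])
    return p,r
E
python3 - <<'E'
from h import *
a,b=at_z((289.2,234.5),'top',.112),at_z((329.2,245.5),'top',.112); print(a,b,(a+b)/2,np.linalg.norm(a-b),np.degrees(np.arctan2(*(a-b)[1::-1])))
for k in (0.,): 
  for x,y in ((-5,-1.2),(-5.2,-1.2),(-5.4,-1.2)):
    p,r=sim([((x,y,0),.108)]*15);print(x,p,np.hypot(p[0],p[1]),np.degrees(np.arctan2(r.as_matrix()[1,1],r.as_matrix()[0,1])))
E
```

```text
[ 0.44877329 -0.12419803  0.112     ] [ 0.42488704 -0.20490133  0.112     ] [ 0.43683017 -0.16454968  0.112     ] 0.08416397587455596 73.51250169238631
-5 [ 0.37845448 -0.04091373  0.24527157] 0.38065959090712087 -16.16410913410704
-5.2 [ 0.39320486 -0.06333539  0.24527108] 0.3982730649928479 -16.16410913410704
-5.4 [ 0.40795524 -0.08575705  0.24527059] 0.4168713876098683 -16.16410913410704
```

send_rows:
  rows:
    - [[-5.6,-0.8,0],0.108]
    - [[-5.6,-0.8,0],0.108]
    - [[-5.6,-0.8,0],0.108]
    - [[-5.6,-0.8,0],0.108]
    - [[-5.6,-0.8,0],0.108]
  grip: 8.5

```text
time_s: 1.18
tool_pos: [0.3778, 0.4512, 0.2453]
orientation: [0.379, 0.926, 0.0, 0.0]
ft_force: [1.9, 0.4, 0.5]
grip_width: 0.992
gripper_force: 0.0
```

send_rows:
  rows:
    - [[-5.6,-0.8,0],0.108]
    - [[-5.6,-0.8,0],0.108]
    - [[-5.6,-0.8,0],0.108]
    - [[-5.6,-0.8,0],0.108]
    - [[-5.6,-0.8,0],0.108]

```text
time_s: 1.8
tool_pos: [0.4961, 0.1977, 0.2454]
orientation: [0.612, 0.791, 0.0, 0.0]
ft_force: [1.0, -0.5, 0.9]
grip_width: 0.995
gripper_force: 0.0
```

send_rows:
  rows:
    - [[-5.0,-0.8,0],0.108]
    - [[-5.0,-0.8,0],0.108]
    - [[-5.0,-0.8,0],0.108]
    - [[0,0,0],0.108]
    - [[0,0,0],0.11]

```text
time_s: 2.42
tool_pos: [0.4942, 0.0476, 0.2455]
orientation: [0.801, 0.598, 0.0, -0.0]
ft_force: [0.3, 0.1, -0.9]
grip_width: 0.995
gripper_force: 0.0
```

Run:
```python
from h import *
s=sense();m=R.from_quat(s['orientation']).as_matrix()
print(s['time_s'],s['tool_pos'],m,s['qpos'],s['ft_force'],np.degrees(np.arctan2(m[1,1],m[0,1])))
print(to_tool([.437,-.167,.112]))
```

```text
2.425 [0.49420224 0.0476372  0.24552353] [[ 2.84770030e-01  9.58595774e-01  4.15387548e-04]
 [ 9.58595769e-01 -2.84770168e-01  3.22003427e-04]
 [ 4.26961106e-04  3.06491820e-04 -9.99999862e-01]] [-0.59986786  0.35030312  0.49340543  1.95047631 -0.21101455  0.89032222
 -0.28702   ] [ 0.29346207  0.1069406  -0.94163826] -16.54511171605479
[-22.20968009   0.62475202  13.34306351]
```

send_rows:
  rows:
    - [[-5,0.2,0],0]
    - [[-5,0.2,0],0]
    - [[-5,0.2,0],0]
    - [[-5,0,0],0]
    - [[-2.5,0,0],0]

```text
time_s: 3.05
tool_pos: [0.4359, -0.1718, 0.2456]
orientation: [0.801, 0.599, 0.0, 0.0]
ft_force: [-0.0, 0.3, -0.5]
grip_width: 0.995
gripper_force: 0.0
```

send_rows:
  rows:
    - [[0,0,2],0]
    - [[0,0,2],0]
    - [[0,0,0],0]
    - [[0,0,0],0]
    - [[0,0,0],0]

```text
time_s: 3.68
tool_pos: [0.4372, -0.1695, 0.206]
orientation: [0.8, 0.6, 0.0, 0.0]
ft_force: [0.2, -1.0, -1.0]
grip_width: 0.998
gripper_force: 0.0
```

Run:
```python
from h import *
s=sense();print(s['tool_pos'],s['qpos'],to_tool([.437,-.167,.106]))
a=get_image('scene')[100:290,120:320,::-1];b=get_image('top')[130:320,220:420,::-1]
cv2.imwrite('pics/close.png',np.hstack([cv2.resize(i,(400,380),interpolation=cv2.INTER_CUBIC) for i in (a,b)]))
```

```text
[ 0.43723627 -0.16949291  0.20602075] [-0.17330191  0.37286962  0.53195922  2.05986216 -0.26804285  0.77363206
  0.23800338] [ 0.23031837 -0.10356043 10.00202196]
```

View pics/close.png

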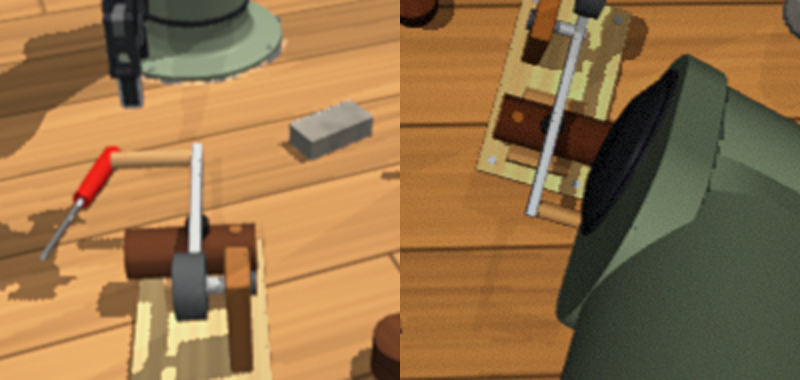

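Run:
```python
from h import *
p=camera_params('scene');s=sense();r=R.from_quat(s['orientation'])
for d in ((0,0,0),(0,.045,.015),(0,-.045,.015),(0,.05,-.01)):
    c=R.from_quat(p['attitude']).inv().apply(s['tool_pos']+r.apply(d)-p['position']); u=p['K']@c; u/=u[2]; print(d,(u[:2]-[120,100])*2)
```

```text
(0, 0, 0) [136.10012476  80.04810597]
(0, 0.045, 0.015) [134.99105817 118.44877243]
(0, -0.045, 0.015) [140.45146922  69.73642783]
(0, 0.05, -0.01) [131.52887386  99.03223798]
```

send_rows:
  rows:
    - [[0,-0.1,2],0]
    - [[0,0,2],0]
    - [[0,0,2],0]
    - [[0,0,2],0]
    - [[0,0,0],0]
  grip: 6

```text
time_s: 4.4
tool_pos: [0.4354, -0.1691, 0.1248]
orientation: [0.8, 0.6, -0.001, -0.001]
ft_force: [0.4, -0.6, 0.8]
grip_width: 0.703
gripper_force: 0.0
```

send_rows:
  rows:
    - [[0,0,1],0]
    - [[0,0,1],0]
    - [[0,0,0],0]
    - [[0,0,0],0]
    - [[0,0,0],0]

```text
time_s: 5.03
tool_pos: [0.436, -0.1692, 0.1056]
orientation: [0.8, 0.6, 0.0, 0.0]
ft_force: [0.1, 1.4, -0.0]
grip_width: 0.7
gripper_force: 0.0
```

send_rows:
  rows:
    - [[0,0,0],0]
    - [[0,0,0],0]
    - [[0,0,0],0]
    - [[0,0,0],0]
    - [[0,0,0],0]
  grip: 0

```text
time_s: 5.65
tool_pos: [0.4378, -0.1697, 0.1058]
orientation: [0.8, 0.6, 0.001, 0.002]
ft_force: [9.8, -2.6, -0.0]
grip_width: 0.191
gripper_force: 58.5
```

Run:
```python
from h import *
s=sense();print({k:np.round(s[k],3) for k in ('time_s','tool_pos','ft_force','ft_torque','grip_width','gripper_force','qpos')})
t0=0.
for k in range(1,16):
    th=k*1.7/15; print(k,round(th,2),'dy %.2f dz %.2f'%(19*(np.cos(t0)-np.cos(th)),-19*(np.sin(th)-np.sin(t0))));t0=th
```

```text
{'time_s': np.float64(5.65), 'tool_pos': array([ 0.438, -0.17 ,  0.106]), 'ft_force': array([ 9.762e+00, -2.568e+00, -3.000e-03]), 'ft_torque': array([-0.429, -1.913, -0.029]), 'grip_width': np.float64(0.191), 'gripper_force': np.float64(58.475), 'qpos': array([-0.061,  0.544,  0.403,  2.133, -0.41 ,  0.534,  0.362])}
1 0.11 dy 0.12 dz -2.15
2 0.23 dy 0.36 dz -2.12
3 0.34 dy 0.60 dz -2.07
4 0.45 dy 0.83 dz -1.99
5 0.57 dy 1.05 dz -1.88
6 0.68 dy 1.26 dz -1.75
7 0.79 dy 1.45 dz -1.59
8 0.91 dy 1.62 dz -1.42
9 1.02 dy 1.77 dz -1.23
10 1.13 dy 1.89 dz -1.02
11 1.25 dy 2.00 dz -0.80
12 1.36 dy 2.08 dz -0.57
13 1.47 dy 2.13 dz -0.33
14 1.59 dy 2.15 dz -0.09
15 1.7 dy 2.15 dz 0.16
```

send_rows:
  rows:
    - [[0,0.3,-2.1],0]
    - [[0,0.4,-2.1],0]
    - [[0,0.6,-2.1],0]
    - [[0,0.8,-2.0],0]
    - [[0,1.1,-1.9],0]

```text
time_s: 6.28
tool_pos: [0.4634, -0.1774, 0.2071]
orientation: [0.8, 0.6, -0.002, -0.003]
ft_force: [-14.2, 3.9, 2.7]
grip_width: 0.187
gripper_force: 58.6
```

Run:
```python
from h import *
s=sense();print({k:np.round(s[k],3) for k in ('time_s','tool_pos','orientation','ft_force','ft_torque','grip_width','gripper_force','qpos')})
d=s['tool_pos']-[.4375,-.1695,.106];y=d[:2]@[.9586,-.285];print(y,d[2],np.degrees(2*np.arctan2(y,d[2])),'hinge r',(y*y+d[2]**2)/2/y)
cv2.imwrite('pics/lift.png',get_image('scene')[40:330,100:450,::-1])
```

```text
{'time_s': np.float64(6.275), 'tool_pos': array([ 0.463, -0.177,  0.207]), 'orientation': array([ 0.8  ,  0.6  , -0.002, -0.003]), 'ft_force': array([-14.153,   3.851,   2.652]), 'ft_torque': array([ 0.871,  3.273, -0.135]), 'grip_width': np.float64(0.187), 'gripper_force': np.float64(58.622), 'qpos': array([-0.156,  0.42 ,  0.53 ,  1.987, -0.287,  0.815,  0.252])}
0.027083263364163255 0.10109736840174975 29.993977328221316 hinge r 0.20223155727064965
```

View pics/lift.png

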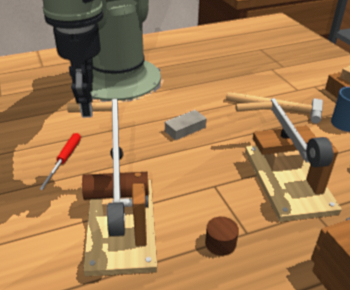

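The picture shows the peg gripped (crop ~(95,108)) and the branch arm raised about 30°. The branch is still in its cradle and the other arm is down.

send_rows:
  rows:
    - [[0,1.1,-1.8],0]
    - [[0,1.4,-1.6],0]
    - [[0,1.6,-1.4],0]
    - [[0,1.7,-1.2],0]
    - [[0,1.9,-1.0],0]

```text
time_s: 6.95
tool_pos: [0.539, -0.2003, 0.2799]
orientation: [0.8, 0.599, -0.0, -0.001]
ft_force: [-24.3, 6.9, 48.7]
grip_width: 0.185
gripper_force: 67.2
```

send_rows:
  rows:
    - [[0,2.0,-0.8],0]
    - [[0,2.0,-0.6],0]
    - [[0,2.1,-0.4],0]
    - [[0,1.6,-0.1],0]
    - [[0,0,0],0]

```text
time_s: 7.58
tool_pos: [0.6146, -0.2228, 0.2966]
orientation: [0.8, 0.599, -0.001, 0.001]
ft_force: [-3.3, -4.4, 7.1]
grip_width: 0.184
gripper_force: 68.1
```

Run:
```python
from h import *
s=sense();print({k:np.round(s[k],3) for k in ('time_s','tool_pos','orientation','ft_force','ft_torque','grip_width','gripper_force')})
d=s['tool_pos']-[.4375,-.1695,.106];y=d[:2]@[.9586,-.285];print(y,d[2],'theta',np.arctan2(d[2],.19-y))
cv2.imwrite('pics/lift2.png',get_image('scene')[40:330,100:450,::-1])
```

```text
{'time_s': np.float64(7.575), 'tool_pos': array([ 0.615, -0.223,  0.297]), 'orientation': array([ 0.8  ,  0.599, -0.001,  0.001]), 'ft_force': array([-3.332, -4.393,  7.059]), 'ft_torque': array([-0.715,  1.01 , -0.106]), 'grip_width': np.float64(0.184), 'gripper_force': np.float64(68.064)}
0.1849780654614216 0.19055723519493395 theta 1.5444484823318263
```

View pics/lift2.png

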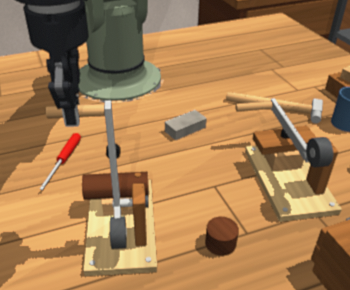

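The arm stands near upright (about 1.54 rad) with the peg still gripped at crop (75,112), and the branch is in place. I'll go a little further, then release.

send_rows:
  rows:
    - [[0,1.0,0],0]
    - [[0,1.0,0.1],0]
    - [[0,0.6,0.1],0]
    - [[0,0,0],0]
    - [[0,0,0],0]

```text
time_s: 8.25
tool_pos: [0.6393, -0.23, 0.2954]
orientation: [0.8, 0.599, -0.0, 0.001]
ft_force: [-2.5, -5.4, 14.0]
grip_width: 0.182
gripper_force: 68.9
```

send_rows:
  rows:
    - [[0,0,0],0]
    - [[0,0,0],0]
    - [[0,0,0],0]
    - [[0,0,0],0]
    - [[0,0,0],0]
  grip: 8.5

```text
time_s: 8.88
tool_pos: [0.6394, -0.2286, 0.2942]
orientation: [0.8, 0.6, -0.0, -0.0]
ft_force: [-0.5, -0.1, -0.4]
grip_width: 0.997
gripper_force: 0.0
```

send_rows:
  rows:
    - [[0,0,-1],0]
    - [[0,0,-2],0]
    - [[0,0,-3],0]
    - [[0,0,-3],0]
    - [[0,0,-3],0]

```text
time_s: 9.5
tool_pos: [0.6393, -0.2286, 0.4162]
orientation: [0.8, 0.6, 0.0, 0.0]
ft_force: [-0.3, 1.0, 0.0]
grip_width: 0.998
gripper_force: 0.0
```

send_rows:
  rows:
    - [[-2,0,-1],0]
    - [[-4,0,0],0]
    - [[-4,0,0],0]
    - [[-4,0,0],0]
    - [[0,0,0],0]

```text
time_s: 10.12
tool_pos: [0.5975, -0.3673, 0.4239]
orientation: [0.802, 0.598, -0.001, -0.0]
ft_force: [0.5, 0.8, -0.1]
grip_width: 0.992
gripper_force: 0.0
```

Run:
```python
from h import *
s=sense();print(s['time_s'],s['tool_pos'],s['ft_force'])
im=get_image('scene');print(tip_of('branch_center','scene')[:1],find_in('flatbed_arm','scene')[:1],tip_of('cradle_peg','scene')[:1])
p=camera_params('scene')
for th in (1.4,1.5,1.6,1.75):
    w=np.array([.437,-.165,.11])+(.19-.19*np.cos(th))*np.array([.959,-.284,0])+[0,0,.19*np.sin(th)]
    u=p['K']@R.from_quat(p['attitude']).inv().apply(w-p['position']);print(th,u[:2]/u[2])
cv2.imwrite('pics/end.png',im[40:330,100:450,::-1])
```

```text
10.125 [ 0.59751772 -0.36729002  0.42389795] [ 0.45439376  0.80021432 -0.05727445]
[{'position': [216.0, 225.7], 'confidence': 0.91}] [{'extent': [335.0, 142.0, 431.1, 207.1], 'confidence': 0.92}] [{'position': [169.8, 168.6], 'confidence': 0.79}]
1.4 [177.25354998 142.14909169]
1.5 [175.96631595 147.51657679]
1.6 [174.77754987 154.31394274]
1.75 [173.23772681 167.17773608]
```

View pics/end.png

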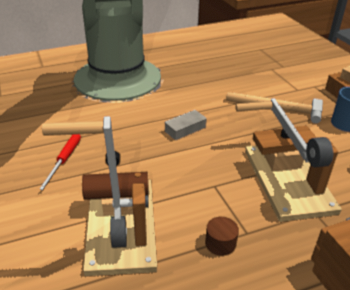

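The peg is seen at full-image pixel (170,169), which matches the 1.75 rad stop. The branch is in its cradle at about (216,226), the other arm is down, and the gripper is clear.

```bash
python3 -c "
from cell import *
print(close_job())"
```

```text
the job is handed in; nothing more can be done
None
```

The hold-down arm over the branch rests open by itself at about its 1.75 rad stop, the branch is still in its cradle, the other arm is down and the gripper is clear; I handed the job in at about 10 s, but no verdict was returned.

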